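Slide the flat scraper out over the shelf edge

ROBOT

A 7-joint arm with a two-finger parallel gripper is mounted at the origin on the work surface. World frame = base frame: x ahead of the robot, y to its left, z up, the work surface at z = 0. Lengths are in mm, angles in rad, forces in N, time in s.
With the tool pointing down it reaches from about 400 to 875 mm from the base axis. Payload 6.5 kg.
Tool frame: the origin (TCP) lies on the centre line of the jaws, within the pads' length; the fingertips stand tip_reach ahead of it and the grasp point (between the pads) lies 8 mm behind it (tip_reach is the distance from the TCP to the fingertips, in mm); z points along the fingers, y is the line along which they close (so a half turn about z gives the same grasp; the last joint's range is limited). The gripper opens to 88 mm and grips with 3 to 60 N. Pads are 18 mm wide; open, the fingers measure 123 mm over their backs; the gripper's body (75 mm by 187 mm) begins 45 mm behind the grasp point.
Start: joints at [-1.198, 0.536, -0.004, 1.538, 0.003, 1.067, -0.071], TCP at [276.149, 588.415, 249.716] pointing down, gripper open.
Joint ranges: [-2.7, 2.7], [-0.37, 2.16], [-1.27, 1.26], [0.24, 2.4], [-1.31, 4.45], [0.19, 1.91], [-2.76, 2.76]. Speed limits (rad/s): [2.39, 2.39, 3.14, 3.14, 3.14, 3.14, 3.14].

INTERFACE

Orientations are given as a unit quaternion [x, y, z, w].
In Python, from workcell import * gives the robot as it stands. The module is installed in compiled form; this text tells all that it offers.
- The arm moves only by the tool play_rows, never from a script. Its arguments are lists of equal length, an entry for each row: "dp": the shift along the tool's x, y, z in cm, a list of three; "delta_rot": the turn, a rotation vector about the tool's x, y, z in rad, a list of three; "gripper": the finger opening in cm, from 0 to 8.81. A call has 1 to 20 rows; each row shifts and turns the commanded pose from where the row before left it, along the tool's axes as they then stand; what a row does not reach is not made up. A row lasts 1/8 s, in which the tool goes at most 62.5 mm and 10.7 degrees, less where a joint would pass 70% of its speed; a pose out of reach is approached as far as the arm can. A call is refused whole if a number of a shift passes 6.25 or a number of a turn 0.188, either way. A call with a gripper value outside its range is refused whole. The fingers move at their own pace and stop on an object; the grip force is fixed at half the most. Time passes only in rows, so rows that do not move let the fingers close. It gives the time, the measured TCP pose, the force, the opening and the grip force at its end, in the units of the state.
- sense(): the state, without advancing time (a new reading comes with each control period).
- grab_frame(name): name is "scene" or "top" or "wrist"; returns a dict with "color" (420x560x3 uint8, red, green, blue), "camera_matrix" (3x3 intrinsics, pixels), "D" ([k1, k2, p1, p2, k3] as OpenCV has them; the pictures are not rectified), "T" (4x4, takes a point from camera to world coordinates). Camera axes: x right, y down, z forward; pixel columns grow to the right and rows downward; lengths in mm; the calibration is good to about 2 mm. A picture is of the moment at which its call begins. There is no depth.
- finish_job(): hands the job in; it is judged then, once.
The state is a dict: "time": time; "joints": joint angles; "joint_vel": joint speeds; "joint_efforts": joint torques, N m; "position": TCP position; "ee_rot": TCP orientation; "wrist_force": force on the tool from outside, world axes, zero at the start; "moment": the same for the moment, N m; "gripper_width": finger opening in mm; "grip_force": force on a finger pad.
Only numpy, scipy, OpenCV 4.12 (cv2) and the standard library are available. Lean on these libraries where they do the work, as an engineer would, in place of code of your own. Each camera call takes 0.05 s, during which the arm holds its last target. There are 200 camera calls.

TASK

The flat plastic scraper lying on the pine shelf is too thin to be picked up with rubber gloves on. With the fingertips, push it along the board, never lifting it off, until the end of its handle with the hang hole sticks straight out 5 cm past the front edge of the shelf (the edge above the tilt-out bin), and leave it lying there. Do not shift the other things on the shelf or the half-open bin.

Things in the scene. Friction and masses are not known exactly. Their poses are not given: they have to be found in the camera images.
- shelf: pine shelf unit, fixed, on the work surface: board 300 deep (x), 840 wide (y), 22 thick, its top 180 mm above the work surface. Origin on the work surface under the middle of the board's front edge; +x points level out of the front (away from the robot, within 0.12 rad), z up. The board runs from x = -300 mm (back, robot side) to 0 (front edge); below it are uprights, bin and stock
- shelf_edge (a point): middle of the board's front top edge, on the top surface (180 mm up); same axes as shelf: +x out past the edge, y along the edge
- scraper: flat plastic scraper, 170 long, 6 thick all over, about 70 g, flat on the board, slides freely. Origin mid-length on the underside, x to the hang-hole end. Blade 90 wide, x -85 to -30 mm, blunt straight edge at x = -85 towards the robot; shoulders taper to x = -2; handle 30 wide to x = +85. Starts on the board, hole end 10 to 60 mm short of the front edge, turned up to 0.3 rad from straight
- hole_end (a point): middle of the handle's far end (hang-hole end) of the scraper, on its top face: x = +85, z = 6 mm in the scraper's frame
- blade_edge (a point): middle of the blade's straight working edge, on its top face: x = -85, z = 6 mm in the scraper's frame
- pad: black silicone scrubbing pad 90 x 66 x 19 mm high, loose on the shelf to one side of the scraper; leave it. Origin: centre of its underside
- hook: stainless steel S-hook of 8 mm round bar, lying flat, about 90 x 44 mm; leave it. Origin: its middle, on the board
- polejoint: aluminium coupling of an extension pole, a stepped tube 32 and 25 mm in diameter, 90 long, with a black clamp collar 42 wide, lying on its side, 40 mm high; leave it. Origin: under its middle
- brush: wooden scrubbing brush 120 x 46 x 40 mm high; leave it. Origin: centre of its underside
- bottle: white cleaner bottle, 66 mm diameter, 170 mm high, near an end of the shelf; leave it. Origin: centre of its underside
- tin: round polish tin, 92 mm diameter, 54 mm high, near an end of the shelf; leave it. Origin: centre of its underside
- pegbox: open plastic box 85 x 62 x 70 mm high, near an end of the shelf; leave it. Origin: centre of its underside
- bin_lip (a point): finger lip at the top of the front of the half-open grey plastic tilt-out bin (300 wide) under the middle of the board; the lip stands 38 to 63 mm out past the front edge, 53 to 67 mm below the board's top; leave it

How it is judged:
By the outcome, as a careful person would: the job done as asked, in the order asked, and still so for the second after the job is handed in, with the robot touching nothing.
It also fails if it takes over 48 s, if anything falls off the work surface, if the arm or the gripper's body presses on something with over 40 N, if the wrist force passes 120 N, or if a joint passes its speed limit or range.

## Working session

There is one attempt and no reset: what is moved stays moved. The work goes in short steps, Python scripts to look and compute and a tool call to move; the robot and the scene stay as the last step left them, time stands still between calls to the robot, and variables do not carry over. Pictures are saved under pics/ and viewed, at most 10 in all, crops included, and the job is handed in when it is done.

Besides the shell and the picture viewer there is one more tool, called after "Call:" as name(argument=value, ...), one argument or row to a line, values as JSON. play_rows: Moves the arm, as the interface text tells. Its arguments: {"type":"object","properties":{"dp":{"type":"array"},"delta_rot":{"type":"array"},"gripper":{"type":"array"}},"required":["dp","delta_rot","gripper"]}

```bash
mkdir -p pics; cat > h.py <<'E'
from workcell import *
import numpy as np, cv2
def snap(n,f):
    r=grab_frame(n); cv2.imwrite('pics/'+f,r['color'][:,:,::-1]); 
    np.savez('pics/'+f+'.npz',K=r['camera_matrix'],D=r['D'],T=r['T']); return r
def px2w(f,pts,z):
    r=np.load('pics/'+f+'.npz'); u=cv2.undistortPoints(np.array(pts,float).reshape(-1,1,2),r['K'],np.array(r['D'],float)).reshape(-1,2)
    d=np.c_[u,np.ones(len(u))]@r['T'][:3,:3].T; o=r['T'][:3,3]
    return o+d*((z-o[2])/d[:,2])[:,None]
E
python3 - <<'E'
from h import *
s=sense(); print({k:np.round(v,3) for k,v in s.items()})
for n in('top','scene'):
    r=snap(n,n+'1.png'); print(n,np.round(r['T'],2).tolist())
E
```

```text
{'time': np.float64(0.0), 'joints': array([-1.198,  0.537, -0.004,  1.539,  0.003,  1.067, -0.071]), 'joint_vel': array([ 0.002, -0.   ,  0.001, -0.001,  0.   ,  0.001, -0.001]), 'joint_efforts': array([ 0.0000e+00, -5.7098e+01,  9.9100e-01, -2.5160e+01, -5.6000e-02,
        1.8000e-02,  0.0000e+00]), 'position': array([275.912, 587.866, 248.838]), 'ee_rot': array([ 0.218,  0.976, -0.001, -0.   ]), 'wrist_force': array([-0.109,  0.497, -0.462]), 'moment': array([-0.027, -0.007,  0.057]), 'grip_force': np.float64(0.0), 'gripper_width': np.float64(88.133)}
top [[0.01, -1.0, 0.05, 527.25], [-1.0, -0.01, 0.03, 21.81], [-0.02, -0.05, -1.0, 1095.23], [0.0, 0.0, 0.0, 1.0]]
scene [[0.07, 0.58, -0.81, 1456.02], [1.0, -0.05, 0.05, -38.17], [-0.01, -0.81, -0.58, 741.25], [0.0, 0.0, 0.0, 1.0]]
```

View pics/top1.png

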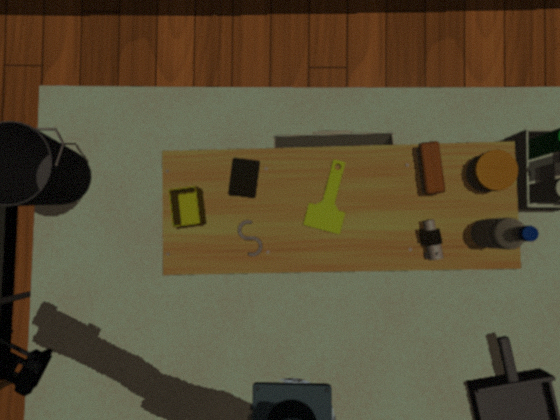

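View pics/scene1.png

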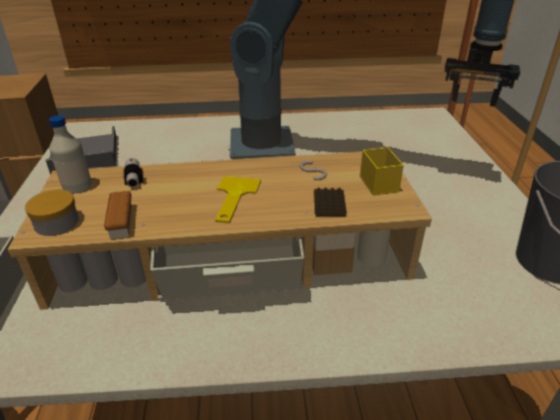

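The top view (x up, y left) shows the scraper with its hole end near px (338,162) and its blade edge from (304,223) to (342,234). The front edge of the board is at about row 150, and the bin is centred near column 333. The hook (250,238) and the pad (244,178) are well clear of it. In the scene view nothing lies in the scraper's way.

```bash
cat >> h.py <<'E'
from scipy.optimize import minimize
OUT=np.array([[-85,-45],[-30,-45],[-2,-15],[85,-15],[85,15],[-2,15],[-30,45],[-85,45]],float)
def w2px(r,P):
    T=np.linalg.inv(r['T']); return cv2.projectPoints(np.array(P,float),cv2.Rodrigues(T[:3,:3])[0],T[:3,3],r['camera_matrix'],np.array(r['D'],float))[0].reshape(-1,2)
def fit(r,x0,z=186,roi=None):
    hsv=cv2.cvtColor(r['color'],cv2.COLOR_RGB2HSV); m=((hsv[...,0]>24)&(hsv[...,0]<36)&(hsv[...,1]>200)&(hsv[...,2]>70)).astype(np.uint8)
    p=w2px(r,[[x0[0],x0[1],z]])[0].astype(int); k=roi or 75
    w=np.zeros_like(m); w[max(0,p[1]-k):p[1]+k,max(0,p[0]-k):p[0]+k]=1; m*=w
    n,l,s,_=cv2.connectedComponentsWithStats(m); m=(l==1+np.argmax(s[1:,4])).astype(np.uint8)
    M=cv2.morphologyEx(m,cv2.MORPH_CLOSE,np.ones((5,5)))
    def cost(v):
        c,s=np.cos(v[2]),np.sin(v[2]); P=OUT@np.array([[c,s],[-s,c]])+v[:2]
        q=w2px(r,np.c_[P,np.full(8,z)]); im=np.zeros(M.shape,np.uint8)
        cv2.fillPoly(im,[np.round(q*16).astype(np.int32)],255,cv2.LINE_AA,4)
        return np.abs(im/255.-M).sum()
    b=minimize(cost,x0,method='Nelder-Mead',options=dict(initial_simplex=np.array(x0)+np.array([[0,0,0],[12,0,0],[0,12,0],[0,0,.15]])))
    return b.x,b.fun,M.sum()
E
python3 - <<'E'
from h import *
print(sense()['time'])
r=grab_frame('top')
z=px2w('top1.png',[[324,200],[338,162],[323,228],[162,151],[515,143],[163,274],[520,269]],[186]*2+[186]+[180]*4) if 0 else px2w('top1.png',[[324,200],[338,162],[323,228]],186)
print(z.round(1)); d=z[1]-z[2]
a=np.arctan2(d[1],d[0]); x0=[*((z[1]+z[2])/2)[:2],a]
print(x0); v,f,n=fit(r,x0); print('scraper',v.round(3),f,n)
# front edge via gradient in columns
g=cv2.GaussianBlur(r['color'],(3,3),0).astype(float); pts=[]
q=g[...,0]-g[...,2]   # pine is orange: R-B high
for c in list(range(175,270,5))+list(range(400,415,5))+list(range(450,510,5)):
    col=q[135:162,c]; i=np.argmax(np.diff(col)); pts.append((c,135+i+.5))
w=px2w('top1.png',pts,180); 
vx,vy,X,Y=cv2.fitLine(w[:,:2].astype(np.float32),cv2.DIST_HUBER,0,.01,.01).ravel()
res=(w[:,:2]-[X,Y])@[-vy,vx]; print('edge dir',vx,vy,X,Y,res.round(1))
n=np.array([abs(vy),-vx*np.sign(vy)]); th=np.arctan2(n[1],n[0]); print('shelf yaw',th)
h=v[:2]+85*np.array([np.cos(v[2]),np.sin(v[2])]); b=v[:2]-85*np.array([np.cos(v[2]),np.sin(v[2])])
print('hole',h,'blade',b,'hole past edge',(h-[X,Y])@n, 'rel yaw',v[2]-th)
print(px2w('top1.png',[[162,151],[515,143],[163,274],[520,269]],180).round(1))
E
```

```text
0.1
[[ 603.9  -68.7  186. ]
 [ 694.9 -101.2  186. ]
 [ 537.5  -66.7  186. ]]
[np.float64(616.1736583272132), np.float64(-83.98542413752932), np.float64(-0.2158196596657926)]
scraper [ 6.14655e+02 -8.21670e+01 -2.82000e-01] 633.1372549019608 1130
edge dir 0.03343324 -0.99944097 734.0236 -74.416214 [ 1.5 -1.2  0.9  0.6  0.3  0.  -0.3 -0.6  1.5 -1.2 -1.5  0.6  0.3 -0.
 -0.3 -0.7 -1.   1.1 -1.6  1.5  1.1 -1.6  0.4  0.  -0.4 -0.7 -1.1  1.
  0.6  0.2 -0.1 -0.5 -0.9  1.2]
shelf yaw 0.033439472
hole [ 696.29548989 -105.82819101] blade [533.01463439 -58.50629093] hole past edge -38.757243647451716 rel yaw -0.31552996031952174
[[ 719.4  323.1  180. ]
 [ 743.3 -516.   180. ]
 [ 423.4  312.9  180. ]
 [ 448.2 -522.6  180. ]]
```

```bash
python3 - <<'E'
from h import *
im=cv2.cvtColor(cv2.imread('pics/top1.png'),cv2.COLOR_BGR2HSV)
for p in [(324,218),(335,180),(330,200),(315,220),(300,200),(360,200),(280,180),(338,165)]: print(p,im[p[1],p[0]])
E
sed -i 's/hsv\[...,0\]>24)&(hsv\[...,0\]<36)&(hsv\[...,1\]>200)&(hsv\[...,2\]>70)/hsv[...,0]>23)\&(hsv[...,0]<40)\&(hsv[...,1]>170)\&(hsv[...,2]>60)/' h.py
python3 - <<'E'
from h import *
r=grab_frame('top')
for x0 in ([614,-82,-.28],[616,-80,-.22]):
    v,f,n=fit(r,x0); print(v.round(3),f,n)
E
```

```text
(324, 218) [ 33 204 114]
(335, 180) [ 32 202 115]
(330, 200) [ 33 201 114]
(315, 220) [ 33 198 116]
(300, 200) [ 21 149 103]
(360, 200) [ 20 148 110]
(280, 180) [ 19 159 106]
(338, 165) [ 21 139  88]
[ 6.1617e+02 -8.2843e+01 -2.3800e-01] 228.59607843137258 1561
[ 6.16928e+02 -8.25570e+01 -2.52000e-01] 218.3529411764706 1561
```

Call:
play_rows(
  dp=[
    [-3,-3,-1],
    [-3,-3,-1],
    [-3,-3,-1],
    [-3,-3,-1],
    [-3,-3,-1],
    [-3,-3,0],
    [-3,-3,0],
    [-3,-3,0],
    [-3,-3,0],
    [-3,-3,0],
    [-3,-3,0],
    [-3,-3,0],
    [-3,-3,0],
    [-3,-3,0],
    [-3,-3,0],
    [-3,-3,0],
    [0,0,0],
    [0,0,0],
    [0,0,0],
  ],
  delta_rot=[
    [0,0,0],
    [0,0,0],
    [0,0,0],
    [0,0,0],
    [0,0,0],
    [0,0,0],
    [0,0,0],
    [0,0,0],
    [0,0,0],
    [0,0,0],
    [0,0,0],
    [0,0,0],
    [0,0,0],
    [0,0,0],
    [0,0,0],
    [0,0,0],
    [0,0,-0.1],
    [0,0,-0.1],
    [0,0,0],
  ],
  gripper=[4,4,4,4,4,4,4,4,4,4,4,4,4,4,4,4,4,4,4],
)

```text
time: 2.58
position: [506.7, -50.1, 299.6]
ee_rot: [0.12, 0.993, 0.0, -0.0]
wrist_force: [0.4, -0.4, -0.1]
gripper_width: 39.9
grip_force: 0.0
```

```bash
cat >> h.py <<'E'
from scipy.spatial.transform import Rotation as Ro
def st():
    s=sense(); R=Ro.from_quat(s['ee_rot']).as_matrix()
    print('t',round(float(s['time']),2),'p',np.round(s['position'],1),'F',np.round(s['wrist_force'],1),'w',round(float(s['gripper_width']),1),'tool x',R[:,0].round(3),'y yaw-90',round(float(np.arctan2(R[1,1],R[0,1])-np.pi/2),3)); return s,R
E
python3 - <<'E'
from h import *
st(); r=snap('wrist','w1.png'); print(np.round(r['T'],2).tolist(),r['camera_matrix'].tolist())
E
```

```text
t 2.58 p [506.7 -50.1 299.6] F [ 0.4 -0.4 -0.1] w 39.9 tool x [-0.971  0.238  0.   ] y yaw-90 -0.24
[[0.24, 0.93, 0.26, 438.12], [0.97, -0.23, -0.07, -33.21], [-0.0, 0.27, -0.96, 435.47], [0.0, 0.0, 0.0, 1.0]] [[335.8972534797491, 0.0, 275.6698099225068], [0.0, 335.8972534797491, 207.65614280537775], [0.0, 0.0, 1.0]]
```

View pics/w1.png

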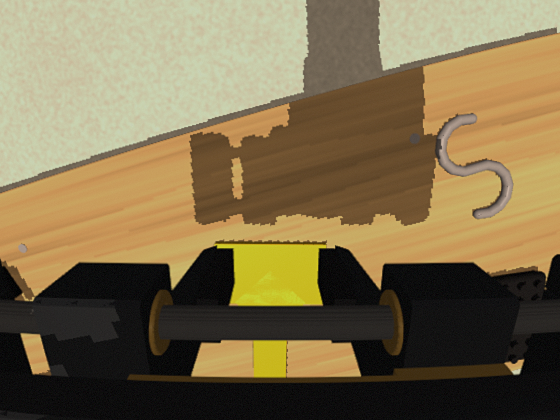

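The wrist view shows the blade's working edge from px (217,242) to (327,241), just behind the fingers. The hook is well off to the right at (475,165).

```bash
python3 - <<'E'
from h import *
w=px2w('w1.png',[[217,243],[327,241]],186); print(w.round(1),np.linalg.norm(w[0]-w[1]),w.mean(0))
d=w[1]-w[0]; print('blade yaw',np.arctan2(d[1],d[0])-np.pi/2)
s,R=st(); print('edge mid rel TCP in tool frame', (R.T@(w.mean(0)-s['position'])).round(1))
E
```

```text
[[ 524.1 -102.6  186. ]
 [ 543.3  -16.9  186. ]] 87.74293703611156 [533.68586358 -59.75001088 186.        ]
blade yaw -0.2206790294935046
t 2.62 p [506.7 -50.  299.7] F [ 0.8 -0.6 -0.4] w 40.3 tool x [-0.971  0.239  0.   ] y yaw-90 -0.241
edge mid rel TCP in tool frame [-28.6  -3.  113.6]
```

```bash
python3 - <<'E'
from h import *
s,R=st(); p=s['position']
for px in [[232,248],[208,247],[342,247],[320,255]]:
  for xt in (9,11):
    a=px2w('w1.png',[px],300)[0]; b=px2w('w1.png',[px],200)[0]; a=R.T@(a-p); b=R.T@(b-p)
    t=(xt-a[0])/(b[0]-a[0]); print(px,xt,(a+t*(b-a)).round(1))
E
```

```text
t 2.62 p [506.7 -50.  299.7] F [ 0.8 -0.6 -0.4] w 40.3 tool x [-0.971  0.239  0.   ] y yaw-90 -0.241
[232, 248] 9 [  9.  -20.7  11.5]
[232, 248] 11 [ 11.  -20.    6.7]
[208, 247] 9 [  9.  -32.3  12.6]
[208, 247] 11 [ 11.  -31.2   7.8]
[342, 247] 9 [ 9.  31.7 12.7]
[342, 247] 11 [11.  30.6  7.9]
[320, 255] 9 [ 9.  20.   3.4]
[320, 255] 11 [11.  19.3 -1.1]
```

Call:
play_rows(
  dp=[
    [0,0.1,2],
    [0,0.1,2],
    [0,0.1,2],
    [0,0,1],
    [0,0,0],
  ],
  delta_rot=[
    [0,0,0],
    [0,0,0],
    [0,0,0],
    [0,0,0],
    [0,0,0],
  ],
  gripper=[4,4,4,4,4],
)

```text
time: 3.25
position: [507.2, -47.1, 229.4]
ee_rot: [0.119, 0.993, -0.0, -0.0]
wrist_force: [0.2, 0.1, -0.3]
gripper_width: 39.6
grip_force: 0.0
```

Call:
play_rows(
  dp=[
    [0,-0.3,1],
    [0,-0.3,1],
    [0,0,0.5],
    [0,0,0.2],
    [0,0,0],
  ],
  delta_rot=[
    [0,0,0],
    [0,0,0],
    [0,0,0],
    [0,0,0],
    [0,0,0],
  ],
  gripper=[4,4,4,4,4],
)

```text
time: 3.88
position: [506.1, -52.9, 202.7]
ee_rot: [0.119, 0.993, -0.0, 0.0]
wrist_force: [0.1, 0.1, 0.7]
gripper_width: 40.1
grip_force: 0.0
```

Call:
play_rows(
  dp=[
    [0,0,0.2],
    [0,0,0.2],
    [0,0,0],
  ],
  delta_rot=[
    [0,0,0],
    [0,0,0],
    [0,0,0],
  ],
  gripper=[4,4,4],
)

```text
time: 4.25
position: [506.0, -52.9, 198.6]
ee_rot: [0.119, 0.993, -0.0, -0.0]
wrist_force: [-0.1, 0.1, -0.8]
gripper_width: 39.8
grip_force: 0.0
```

```bash
python3 - <<'E'
from h import *
st(); r=snap('wrist','w2.png')
E
```

```text
t 4.25 p [506.  -52.9 198.6] F [-0.1  0.1 -0.8] w 39.8 tool x [-0.972  0.237  0.   ] y yaw-90 -0.239
```

View pics/w2.png

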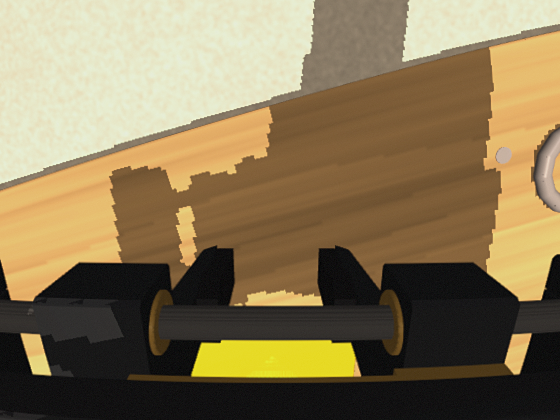

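The fingertips, at columns 208–342, are behind the blade and centred on it. The blade edge shows at row 340, columns 190–356. Next I probe for the board.

Call:
play_rows(
  dp=[
    [0,0,0.2],
    [0,0,0.1],
    [0,0,0],
  ],
  delta_rot=[
    [0,0,0],
    [0,0,0],
    [0,0,0],
  ],
  gripper=[4,4,4],
)

```text
time: 4.68
position: [506.0, -52.9, 195.6]
ee_rot: [0.119, 0.993, -0.0, -0.0]
wrist_force: [0.3, -0.0, -0.1]
gripper_width: 39.9
grip_force: 0.0
```

Call:
play_rows(
  dp=[
    [0,0,0.1],
    [0,0,0.1],
    [0,0,0],
  ],
  delta_rot=[
    [0,0,0],
    [0,0,0],
    [0,0,0],
  ],
  gripper=[4,4,4],
)

```text
time: 5.05
position: [506.0, -52.9, 193.6]
ee_rot: [0.119, 0.993, -0.0, -0.0]
wrist_force: [0.1, 0.3, -0.4]
gripper_width: 39.7
grip_force: 0.0
```

Call:
play_rows(
  dp=[
    [0,0,0.1],
    [0,0,0],
  ],
  delta_rot=[
    [0,0,0],
    [0,0,0],
  ],
  gripper=[4,4],
)

```text
time: 5.3
position: [506.0, -52.9, 192.7]
ee_rot: [0.119, 0.993, -0.0, -0.0]
wrist_force: [0.0, 0.1, 0.3]
gripper_width: 40.1
grip_force: 0.0
```

Call:
play_rows(
  dp=[
    [0,0,0.1],
    [0,0,0],
  ],
  delta_rot=[
    [0,0,0],
    [0,0,0],
  ],
  gripper=[4,4],
)

```text
time: 5.55
position: [506.0, -52.9, 191.7]
ee_rot: [0.119, 0.993, -0.0, -0.0]
wrist_force: [0.2, 0.3, 0.5]
gripper_width: 39.7
grip_force: 0.0
```

Call:
play_rows(
  dp=[
    [0,0,0.1],
    [0,0,0],
  ],
  delta_rot=[
    [0,0,0],
    [0,0,0],
  ],
  gripper=[4,4],
)

```text
time: 5.8
position: [506.1, -53.0, 191.5]
ee_rot: [0.119, 0.993, 0.0, 0.0]
wrist_force: [-3.2, 0.7, 8.8]
gripper_width: 40.2
grip_force: 4.2
```

Call:
play_rows(
  dp=[
    [0,0,0.1],
    [0,0,0],
  ],
  delta_rot=[
    [0,0,0],
    [0,0,0],
  ],
  gripper=[4,4],
)

```text
time: 6.05
position: [506.1, -52.9, 191.4]
ee_rot: [0.119, 0.993, 0.0, 0.0]
wrist_force: [-6.8, 0.4, 19.5]
gripper_width: 39.7
grip_force: 9.6
```

Call:
play_rows(
  dp=[
    [0,0,0.1],
    [0,0,0],
  ],
  delta_rot=[
    [0,0,0],
    [0,0,0],
  ],
  gripper=[4,4],
)

```text
time: 6.3
position: [506.2, -53.0, 191.4]
ee_rot: [0.119, 0.993, 0.001, 0.0]
wrist_force: [-11.6, 0.2, 30.4]
gripper_width: 39.8
grip_force: 14.9
```

Call:
play_rows(
  dp=[
    [0,0,-0.48],
    [0,0,0],
    [-0.6,0,0],
    [-0.6,0,0],
    [-0.4,0,0],
    [-0.4,0,0],
    [-0.4,0,0],
    [-0.4,0,0],
    [-0.4,0,0],
    [-0.4,0,0],
    [-0.4,0,0],
    [-0.4,0,0],
    [-0.4,0,0],
    [-0.4,0,0],
    [-0.4,0,0],
    [0,0,0],
  ],
  delta_rot=[
    [0,0,0],
    [0,0,0],
    [0,0,0],
    [0,0,0],
    [0,0,0],
    [0,0,0],
    [0,0,-0.014],
    [0,0,-0.014],
    [0,0,-0.014],
    [0,0,-0.014],
    [0,0,-0.014],
    [0,0,-0.014],
    [0,0,-0.014],
    [0,0,-0.014],
    [0,0,-0.014],
    [0,0,0],
  ],
  gripper=[4.6,4.6,4.6,4.6,4.6,4.6,4.6,4.6,4.6,4.6,4.6,4.6,4.6,4.6,4.6,4.6],
)

```text
time: 8.3
position: [561.3, -64.2, 193.6]
ee_rot: [0.056, 0.998, -0.0, 0.0]
wrist_force: [0.7, 0.3, -0.0]
gripper_width: 45.9
grip_force: 0.0
```

```bash
cat >> h.py <<'E'
def rep(f):
    s,R=st(); r=snap('top',f); 
    best=None
    for a in (-.25,-.12,0,.1):
        e=s['position'][:2]+9*np.array([np.cos(a),np.sin(a)])
        b=fit(r,[e[0]+85*np.cos(a),e[1]+85*np.sin(a),a])
        if best is None or b[1]<best[1]: best=b
    v=best[0]; u=np.array([np.cos(v[2]),np.sin(v[2])]); n=np.array([np.cos(.0334),np.sin(.0334)])
    print('scr',v.round(3),'cost',best[1:],'hole past',(v[:2]+85*u-[734,-74.4])@n,'relyaw',v[2]-.0334,'blade mid',v[:2]-85*u)
E
python3 - <<'E'
from h import *
rep('top2.png'); snap('wrist','w3.png')
E
```

```text
t 8.3 p [561.3 -64.2 193.6] F [ 0.7  0.3 -0. ] w 45.9 tool x [-0.994  0.112 -0.   ] y yaw-90 -0.113
scr [ 6.9037e+02 -7.8612e+01 -1.7100e-01] cost (np.float64(1303.0274509803921), np.uint64(447)) hole past 39.488519554754475 relyaw -0.2041723651566787 blade mid [606.60678773 -64.16668412]
```

View pics/top2.png

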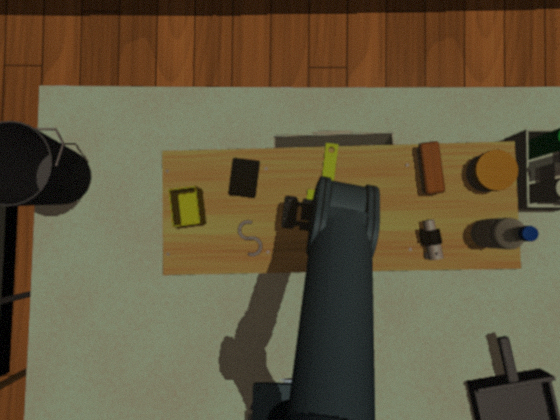

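The arm hides the blade from the top camera. The handle end shows at px (332,143), just past the front edge. I'll measure the handle only, from both fixed cameras.

```bash
cat >> h.py <<'E'
def handle(n,f,xmin,ysp=(-160,-20)):
    r=snap(n,f); hsv=cv2.cvtColor(r['color'],cv2.COLOR_RGB2HSV)
    m=((hsv[...,0]>23)&(hsv[...,0]<40)&(hsv[...,1]>170)&(hsv[...,2]>60)).astype(np.uint8)
    m=cv2.morphologyEx(m,cv2.MORPH_CLOSE,np.ones((5,5)))
    y,x=np.nonzero(m); w=px2w(f,np.c_[x,y],186)[:,:2]
    w=w[(w[:,0]>xmin)&(w[:,0]<820)&(w[:,1]>ysp[0])&(w[:,1]<ysp[1])]
    # axis: mid of handle per 6 mm slice in x
    xs=np.arange(xmin,w[:,0].max()-6,6); c=[]
    for a in xs:
        q=w[(w[:,0]>=a)&(w[:,0]<a+6)]
        if len(q)>2: c.append((q[:,0].mean(),(q[:,1].min()+q[:,1].max())/2,np.ptp(q[:,1])))
    c=np.array(c); k=np.abs(c[:,2]-np.median(c[:,2]))<5; P=np.polyfit(c[k,0],c[k,1],1); yaw=np.arctan(P[0])
    u=np.array([np.cos(yaw),np.sin(yaw)]); e=np.percentile(w@u,99); nn=np.array([np.cos(.0334),np.sin(.0334)])
    x=(e-P[1]*u[1])/(u[0]+P[0]*u[1]); h=np.array([x,np.polyval(P,x)])
    print(n,'n',len(w),'yaw',yaw.round(3),'rel',(yaw-.0334).round(3),'hole end',h.round(1),'past',((h-[734,-74.4])@nn).round(1),'widths',c[:,2].round(0))
E
python3 - <<'E'
from h import *
handle('top','top3.png',655); handle('scene','scene3.png',655)
E
```

```text
top n 444 yaw -0.107 rel -0.141 hole end [738.5 -85.6] past 4.2 widths [14. 28. 28. 31. 28. 28. 28. 28. 28. 31. 31. 31. 29. 26.]
scene n 373 yaw -0.11 rel -0.143 hole end [743.2 -87.6] past 8.7 widths [27. 27. 27. 27. 27. 27. 28. 28. 26. 28. 26. 28. 28. 26.]
```

View pics/scene3.png

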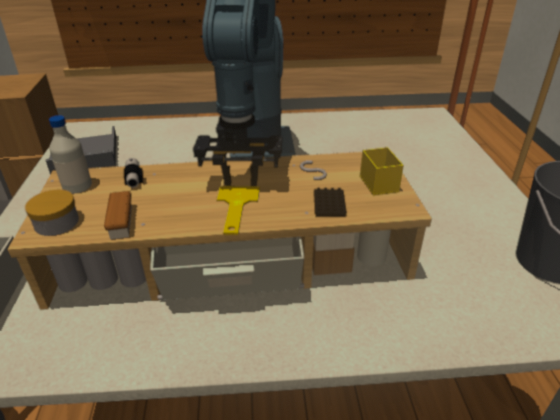

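The scraper is following the tool (yaw −0.11, hole end about 5 mm past the edge). I'll keep pushing and turning.

Call:
play_rows(
  dp=[
    [-0.4,0,0],
    [-0.4,0,0],
    [-0.4,0,0],
    [-0.4,0,0],
    [-0.4,0,0],
    [-0.4,0,0],
    [-0.4,0,0],
    [-0.4,0,0],
    [-0.3,0,0],
    [0,0,0],
  ],
  delta_rot=[
    [0,0,-0.017],
    [0,0,-0.017],
    [0,0,-0.017],
    [0,0,-0.017],
    [0,0,-0.017],
    [0,0,-0.017],
    [0,0,-0.017],
    [0,0,-0.017],
    [0,0,-0.01],
    [0,0,0],
  ],
  gripper=[4.6,4.6,4.6,4.6,4.6,4.6,4.6,4.6,4.6,4.6],
)

```text
time: 9.75
position: [596.1, -65.8, 193.5]
ee_rot: [-0.017, 1.0, 0.0, 0.0]
wrist_force: [-0.7, -0.2, -0.7]
gripper_width: 45.9
grip_force: 0.0
```

```bash
python3 - <<'E'
from h import *
s,R=st(); handle('top','top4.png',690); handle('scene','scene4.png',690)
e=s['position'][:2]+179.5*-R[:2,0]; print('pred hole',e,(e-[734,-74.4])@[.99944,.0334])
# shelf front edge in scene (z=180): strongest vertical-in-image change along columns
r=grab_frame('scene'); im=r['color'].astype(float)
print(w2px(r,[[720.,300-20,180],[734.,-74.4,180],[747,-470,180]]).round(1))
E
```

```text
t 9.75 p [596.1 -65.8 193.5] F [-0.7 -0.2 -0.7] w 45.9 tool x [-0.999 -0.033 -0.   ] y yaw-90 0.033
top n 323 yaw -0.002 rel -0.035 hole end [774.  -62.6] past 40.4 widths [ 2.  7. 26. 29. 29. 26. 26. 29. 29. 29. 26. 24. 24.]
scene n 419 yaw 0.037 rel 0.003 hole end [778.9 -62.9] past 45.3 widths [29. 28. 28. 26. 26. 26. 26. 28. 27. 27. 29. 29. 29. 29.]
pred hole [775.501321   -59.76767541] 41.966799901023634
[[411.  218.8]
 [237.  232.2]
 [ 31.9 247. ]]
```

```bash
python3 - <<'E'
import cv2,numpy as np
s=cv2.imread('pics/scene4.png')[190:260,190:290]; t=cv2.imread('pics/top4.png')[120:190,290:390]
a=[cv2.resize(np.clip(i*g,0,255).astype(np.uint8),None,fx=8,fy=4.2,interpolation=cv2.INTER_CUBIC)[:294] for i,g in((s,1.3),(t,2.))]
cv2.imwrite('pics/c4.png',np.vstack(a))
E
```

```text
(no output)
```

View pics/c4.png

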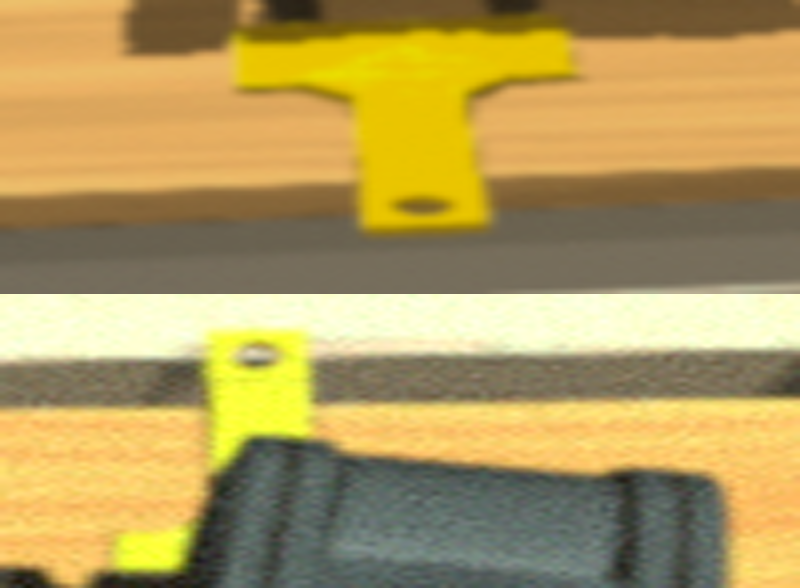

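```bash
python3 - <<'E'
from h import *
f=lambda c,r,c0,r0:[(c+.5)/8-.5+c0,(r+.5)/4.2-.5+r0]
for n,h,e,c0,r0 in(('scene4.png',[(425,226)],[(355,190),(490,181)],190,190),('top4.png',[(258,331-294)],[(205,406-294),(320,403-294)],290,120)):
    H=px2w(n,[f(*p,c0,r0) for p in h],186)[0]; E=px2w(n,[f(*p,c0,r0) for p in e],180)
    print(n,H.round(1),E.round(1),((H-E.mean(0))[:2]@[.99944,.0334]).round(1))
E
```

```text
scene4.png [777.2 -63.3 186. ] [[742.  -80.4 180. ]
 [738.  -47.2 180. ]] 37.2
top4.png [775.4 -62.2 186. ] [[733.6 -47.3 180. ]
 [735.6 -81.7 180. ]] 40.9
```

```bash
python3 - <<'E'
from h import *
g=cv2.cvtColor(cv2.imread('pics/scene4.png'),cv2.COLOR_BGR2GRAY).astype(float); pts=[]
for c in list(range(150,222,3))+list(range(256,310,3)):
    r0=int(round(232.2-(c-237)*.0765)); col=g[r0-5:r0+6,c]; d=-np.diff(col); i=np.argmax(d[1:-1])+1
    o=.5*(d[i-1]-d[i+1])/(d[i-1]-2*d[i]+d[i+1]); pts.append((c,r0-5+i+.5+o))
w=px2w('scene4.png',pts,180)[:,:2]
vx,vy,X,Y=cv2.fitLine(w.astype(np.float32),cv2.DIST_HUBER,0,.01,.01).ravel()
print('yaw',-vx/vy,'x at y=-63',X+(-63-Y)*vx/vy, ((w-[X,Y])@[-vy,vx]).round(1))
print('top edge x at -63', 734.02-(-63+74.4)*.0334)
g=cv2.imread('pics/scene4.png').astype(int); print(g[236:250,242].tolist())
print(px2w('scene4.png',[[242.5,241],[242.5,242],[242.5,243],[242.5,244]],186).round(1)[:,0],px2w('scene4.png',[[242.5,243],[242.5,244],[242.5,245]],180).round(1)[:,0])
E
```

```text
yaw 0.03134569 x at y=-63 735.8055 [ 0.3  0.4  0.1 -0.5 -0.3  0.1  1.1 -0.5 -0.8 -0.   0.8  0.4 -0.6 -0.2
  0.1  0.4 -0.4 -0.9 -0.1  0.2  0.4 -0.5 -0.7  0.  -0.9 -0.4  0.3  0.5
 -0.9 -0.7  0.3  0.6 -0.2 -0.6  0.1  0.6  0.7 -0.7 -0.6 -0.   0.1 -0.1]
top edge x at -63 733.63924
[[0, 128, 155], [8, 101, 125], [21, 82, 104], [31, 77, 97], [31, 93, 113], [17, 126, 149], [0, 142, 167], [0, 124, 149], [10, 97, 119], [30, 84, 102], [49, 79, 91], [60, 77, 84], [63, 78, 84], [67, 81, 88]]
[769.9 772.9 775.9 778.9] [768.6 771.6 774.6]
```

Call:
play_rows(
  dp=[
    [-0.3,0,0],
    [-0.3,0,0],
    [-0.2,0,0],
    [-0.15,0,0],
    [0,0,0],
    [0,0,0],
    [0.5,0,0],
    [1,0,0],
    [1,0,0],
    [0,0,-1],
    [0,0,-4],
    [0,0,-5],
    [4,4,0],
    [4,4,0],
    [4,4,0],
    [4,4,0],
    [4,4,0],
    [4,4,0],
    [0,0,0],
  ],
  delta_rot=[
    [0,0,0],
    [0,0,0],
    [0,0,0],
    [0,0,0],
    [0,0,0],
    [0,0,0],
    [0,0,0],
    [0,0,0],
    [0,0,0],
    [0,0,0],
    [0,0,0],
    [0,0,0],
    [0,0,0],
    [0,0,0],
    [0,0,0],
    [0,0,0],
    [0,0,0],
    [0,0,0],
    [0,0,0],
  ],
  gripper=[4.6,4.6,4.6,4.6,4.6,4.6,4.6,4.6,4.6,4.6,4.6,4.6,4.6,4.6,4.6,4.6,4.6,4.6,4.6],
)

```text
time: 12.28
position: [330.5, 167.9, 294.4]
ee_rot: [-0.02, 1.0, 0.001, 0.001]
wrist_force: [0.7, -0.6, 0.2]
gripper_width: 46.2
grip_force: 0.0
```

```bash
python3 - <<'E'
from h import *
s,R=st(); handle('top','top5.png',710); handle('scene','scene5.png',710)
r=grab_frame('top')
for a in (0,.05): print([np.round(q,3) for q in fit(r,[700,-65,a])])
im=np.clip(r['color'][:,:,::-1]*1.8,0,255).astype(np.uint8)[110:290,150:530]
cv2.imwrite('pics/t5z.png',cv2.resize(im,None,fx=2.1,fy=2.1,interpolation=cv2.INTER_CUBIC))
E
```

```text
t 12.28 p [330.5 167.9 294.4] F [ 0.7 -0.6  0.2] w 46.2 tool x [-0.999 -0.04  -0.001] y yaw-90 0.04
top n 347 yaw 0.02 rel -0.013 hole end [781.3 -61.9] past 47.7 widths [29. 29. 29. 29. 29. 29. 29. 29. 26. 26. 24.]
scene n 382 yaw 0.033 rel -0.001 hole end [788.3 -62.9] past 54.7 widths [28. 26. 26. 26. 27. 27. 29. 29. 29. 29. 29. 28. 28.]
[array([ 6.99287e+02, -6.41030e+01,  3.10000e-02]), np.float64(252.878), np.uint64(1507)]
[array([ 6.97522e+02, -6.47630e+01,  1.50000e-02]), np.float64(252.518), np.uint64(1507)]
```

View pics/t5z.png

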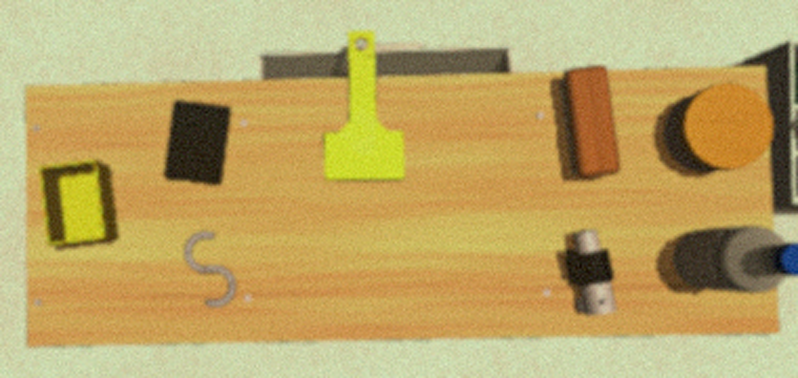

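The enlarged top view shows the scraper straight, with its handle end at (361,32) past the front edge near row 78. The fitted overhang is 49.8 mm, within about 0.02 rad of straight. The other things look undisturbed and the robot is clear, so I'm handing the job in.

```bash
python3 -c "
from workcell import *
print(finish_job())"
```

```text
the job is handed in; nothing more can be done
None
```

I pushed the scraper along the board until its hole end stuck straight out about 50 mm past the front edge (camera estimates good to a few mm), left it lying there with nothing else visibly moved, and handed the job in after about 12 s of robot time.

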